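# Clamp a connector in the sloping assembly holder

## Task

A connector lies in the nest of the sloping holder. Slide the clamp's free jaw down its bar onto the connector and press it firmly until the jaw tilts right over and binds on the bar; only then turn the T-handle clockwise, at least half a turn in all, so that the connector is held tight. Leave the connector in its nest, do not shift the loose things around the holder, and let go of the clamp.

Things in the scene. Friction and masses are not known exactly. Their poses are not given: they have to be found in the camera images.
- holder: Fixed holder: steel base 150 x 210 mm under a grey plate that slopes 30 degrees and faces the robot. Origin on the table under the plate's middle; z up, x away from the robot (yaw varies), y across the slope. The clamp axis (slope normal, outward) leans 30 degrees from z towards -x. At y = -45 mm a steel bar 18 x 8 mm stands 150 mm out along it; at y = +35 mm is the nest with 12 mm rims.
- holder_mid (a point): Middle of the top face of the sloping plate, 68 mm above the table. Fixed to the holder and with the holder's upright axes.
- connector_mid (a point): Centre of the connector to be clamped: a loose block with an aluminium body and black cover, 40 mm along the slope, 50 mm across it, 35 mm thick along the clamp axis; 0.15 kg. It lies in the nest against the lip, its own z along the clamp axis.
- jaw (a joint): How far (m) the free jaw has slid down the bar, growing towards the connector. Starts at 0.012 to 0.035; the foot meets the connector at about 0.046 to 0.050 and the jaw binds at about 0.055 to 0.060. A few newtons on point jaw_push along the bar move it (pushed farther out along the arm it jams); at 9 to 20 N with the foot on the connector it is bound. It stays where it is left.
- jaw_arm (a joint): Tilt of the free jaw on the bar (rad): the jaw has play and rocks about the slope's uphill axis; about -0.06 hanging with its outer end low, +0.045 to +0.07 when the foot stands on the connector and the jaw has been pressed on until it is bound (outer end high).
- jaw_push (a point): Point on the flat top of the free jaw's dark steel arm where it is pushed down the bar: 25 mm from the bar's middle, towards the spindle (which is 80 mm from the bar). Axes: z outward along the bar, y along the arm to the spindle, x uphill. Arm 20 mm wide, 22 mm thick, level with the head (30 x 33 mm, 54 high) round the bar. The bar sticks out at most 60 mm above the arm's top.
- handle (a point): Centre of the black T-handle on top of the spindle: 56 mm long (its own x), 13 mm thick (its y), 20 mm high (its z: the spindle's axis, outward, about 30 degrees off vertical, about which it turns). The centre is 32 mm above the arm's top at screw 0.
- screw (a joint): Turn of the T-handle (rad), growing clockwise seen from above; starts between 0 and 0.8, range 0 to 9. Each radian moves the spindle and handle 1 mm towards the connector. Takes about 0.1 N m and stays where it is left.
- foot_face (a point): Middle of the underside of the spindle's round steel foot (26 mm across), which presses on the connector's cover. Its z is the spindle's axis, outward. The foot is sprung, 6 N per mm, so force on the connector builds up with turning.
- foot: The round steel foot itself, 26 mm across, 8 mm thick, origin at the middle of its underside.
- connector: The connector to be clamped (origin: middle of its underside).
- spare_a: Loose spare connector with black cover, 40 x 50 x 35 mm, on the table by the low front of the holder. Leave alone.
- spare_b: Loose uncovered aluminium connector, 40 x 50 x 25 mm, beside the holder (-y side). Leave alone.
- spare_c: The same, beside the holder on its +y side. Leave alone.
- tub: Black round tub, 90 mm across, 55 mm high. Leave alone.
- screwdriver: Screwdriver lying on the table. Leave alone.
- tape: Cardboard core of a tape roll, 90 mm across, 48 mm high. Leave alone.
- glue: White bottle, 44 mm across, 120 mm high. Leave alone.
Mind the look-alikes: they are no part of the job. Leave any red or turquoise look-alike of the connector alone.

How it is judged:
By the outcome, as a careful person would: the job done as asked, in the order asked, and still so for the second after the job is handed in, with the robot touching nothing.
It also fails if it takes over 72 s, if anything falls off the work surface, if the arm or the gripper's body presses on something with over 40 N, if the wrist force passes 120 N, or if a joint passes its speed limit or range.

## Robot

A 7-joint arm with a two-finger parallel gripper is mounted at the origin on the work surface. World frame = base frame: x ahead of the robot, y to its left, z up, the work surface at z = 0. Lengths are in m, angles in rad, forces in N, time in s.
With the tool pointing down it reaches from about 0.4 to 0.85 m from the base axis. Payload 4.5 kg.
Tool frame: the origin (TCP) lies midway between the tips of the shut fingers; the grasp point (between the pads) lies 19 mm behind it; z points along the fingers, y is the direction in which the jaws open and shut (so a half turn about z gives the same grasp; the last joint's range is limited). The gripper opens to 88 mm and grips with 3 to 60 N. Pads are 18 mm wide; open, the fingers measure 123 mm over their backs; the gripper's body (75 mm by 187 mm) begins 45 mm behind the grasp point.
Start: joints at [0.034, 0.689, -0.195, 1.565, 0.157, 0.902, -0.215], TCP at [0.625, 0, 0.239] pointing down, gripper open.
Joint ranges: [-3.01, 3.01], [-0.46, 2.08], [-1.47, 1.51], [0.13, 2.56], [-1, 4.14], [0.04, 2.09], [-2.66, 2.66]. Speed limits (rad/s): [2.57, 2.57, 3.14, 3.14, 3.14, 3.14, 3.14].

## Interface

Orientations are given as a unit quaternion [x, y, z, w].
In Python, from plant import get_state, snapshot, finish_job, regions_of gives the robot as it stands.
- The arm moves only by the tool send_rows, never from a script. Its argument "series" is a list of rows, each an object of numbers: "grip": the opening, from 0 (shut) to 1 (fully open); "dx", "dy", "dz": the shift along the tool's x, y, z in mm; "turn": the turn about the tool's z in rad. A call has 1 to 20 rows; each row shifts and turns the commanded pose from where the row before left it, along the tool's axes as they then stand; what a row does not reach is not made up. A row lasts 1/10 s, in which the tool goes at most 50 mm and 8.59 degrees, less where a joint would pass 70% of its speed; a pose out of reach is approached as far as the arm can. A call is refused whole if a number of a shift passes 50 or a number of a turn 0.15, either way. A call with a gripper value outside its range is refused whole. The fingers move at their own pace and stop on an object; "force" is the grip in N (left out, the last holds). Time passes only in rows, so rows that do not move let the fingers close. It gives the time, the measured TCP pose, the force and the opening at its end, in the units of the state.
- get_state(): the state, without advancing time (a new reading comes with each control period).
- snapshot(name): name is "scene" or "side" or "wrist"; returns a dict with "img" (384x512x3 uint8, red, green, blue), "depth" (384x512 float32, m along the optical axis (not along the pixel's ray), 0 where there is no reading), "fov_y" (degrees; the focal length in pixels is half the picture's height over the tangent of half this angle, whatever the lens; pixels are square), "cx", "cy" (the principal point, pixels), "R" (3x3) and "t" (3): a world point X has camera coordinates R X + t. Camera axes: x right, y down, z forward; pixel columns grow to the right and rows downward; lengths in m; the calibration is good to about 2 mm. A picture is of the moment at which its call begins.
- finish_job(): hands the job in, once; it reports no verdict.
Trained networks look in a picture, given as the dict that the camera call returned (one of the last four; its "shot" number tells which), for a name from the list of things; names that differ only in an ending like _2 or _b are one class to them, and where a whole thing is asked for, a point or a joint stands for the part that bears it (a point fixed in the world has none). Each returns a list of dicts, best first, with "score" (0 to 1); they miss things now and then, are a little off and sometimes report something else, mostly with a low value. They report only what shows in the picture. A call takes as long as a camera call. They do not tell look-alikes from the thing itself.
- regions_of(picture, target): "pixels" (384x512 bool, what is visible of it) and "extent" ([left, top, right, bottom] in pixels, round what is visible of it).
The state is a dict: "clock": time; "q": joint angles; "qd": joint speeds; "joint_torque": joint torques, N m; "tool_pos": TCP position; "eef_rot": TCP orientation; "contact_force": force on the tool from outside, world axes, zero at the start; "moment": the same for the moment, N m; "opening": opening from 0.0 (shut) to 1.0 (fully open).
Only numpy, scipy, OpenCV 4.12 (cv2) and the standard library are available. Lean on these libraries where they do the work, as an engineer would, in place of code of your own. Each camera call takes 0.05 s, during which the arm holds its last target.

## Working session

There is one attempt and no reset: what is moved stays moved. The work goes in short steps, Python scripts to look and compute and a tool call to move; the robot and the scene stay as the last step left them, time stands still between calls to the robot, and variables do not carry over. Pictures are saved under pics/ and viewed, and the job is handed in when it is done.

Besides the shell and the picture viewer there is one more tool, called after "Call:" as name([rows], argument=value, ...), one row to a line, values as JSON. send_rows: Moves the arm, as the interface text tells. Its arguments: {"type":"object","properties":{"series":{"type":"array","items":{"type":"object","properties":{"grip":{"type":"number"},"dx":{"type":"number"},"dy":{"type":"number"},"dz":{"type":"number"},"turn":{"type":"number"}}}},"force":{"type":"number"}},"required":["series"]}

```bash
ls; mkdir -p pics; python3 - <<'E'
from plant import *
import cv2,numpy as np,pickle
print(get_state())
for n in("scene","side","wrist"):
    s=snapshot(n); cv2.imwrite(f"pics/{n}0.png",s["img"][:,:,::-1]); pickle.dump(s,open(f"{n}0.pkl","wb"))
    print(n,s["fov_y"],s["cx"],s["cy"],s["R"],s["t"])
    for t in("jaw","handle","connector","foot","holder"):
        print(t,[(round(r["score"],2),r["extent"]) for r in regions_of(s,t)])
E
```

```text
pics
{'clock': 0.0, 'q': array([ 0.03382168,  0.69000057, -0.19452903,  1.56632408,  0.15730546,
        0.90251956, -0.21510214]), 'qd': array([ 0.00108694,  0.00133975, -0.00187291, -0.00045384, -0.00183596,
        0.0003371 , -0.00065912]), 'joint_torque': array([ 3.38560185e-04, -5.27571630e+01, -1.26686912e+00, -1.53434461e+01,
       -5.26333472e-02,  6.56995355e-03,  1.65937727e-04]), 'tool_pos': array([ 6.24367770e-01, -5.74055089e-05,  2.37905393e-01]), 'eef_rot': array([ 7.07080617e-01,  7.07132334e-01, -7.01310230e-04, -6.09295413e-04]), 'contact_force': array([0.36139883, 0.42058839, 0.4549321 ]), 'moment': array([-0.01947591,  0.02349044,  0.00816469]), 'opening': 1.0038677812023573}
scene 48.45087790837941 259.7369645085044 192.49176187052916 [[-0.72877444  0.684744    0.00367001]
 [ 0.35933466  0.38699197 -0.84918538]
 [-0.58289486 -0.61754584 -0.52808211]] [ 0.40841085 -0.06706529  1.56659249]
jaw [(0.71, [232.1, 173.1, 279.9, 215.7]), (0.25, [196.9, 173.5, 282.0, 275.7])]
handle [(0.76, [259.7, 170.9, 286.2, 185.1]), (0.57, [185.9, 206.8, 207.1, 228.4])]
connector [
[... 876 characters left out ...]
94.7, 160.3, 267.9, 239.7])]
holder [(0.86, [199.8, 164.7, 271.7, 238.9])]
wrist 70.57308091823343 253.50886873708788 195.6983732529654 [[ 9.99999909e-01  2.32446015e-04 -3.56631044e-04]
 [ 3.31417672e-04 -9.50890625e-01  3.09526912e-01]
 [-2.67168819e-04 -3.09527002e-01 -9.50890616e-01]] [-0.62518798 -0.04281721  0.39128113]
jaw [(0.95, [106.0, 157.6, 239.6, 295.6])]
handle [(0.85, [105.3, 161.3, 179.9, 224.1])]
connector [(0.89, [119.5, 11.4, 181.7, 72.3]), (0.84, [346.3, 119.0, 398.7, 167.8]), (0.76, [351.2, 15.9, 411.3, 76.6]), (0.58, [229.8, 141.1, 278.2, 195.4])]
foot [(0.82, [212.1, 161.6, 237.6, 189.2]), (0.7, [274.0, 13.1, 318.0, 59.9])]
holder [(0.75, [107.3, 100.4, 323.0, 290.3])]
```

View pics/scene0.png

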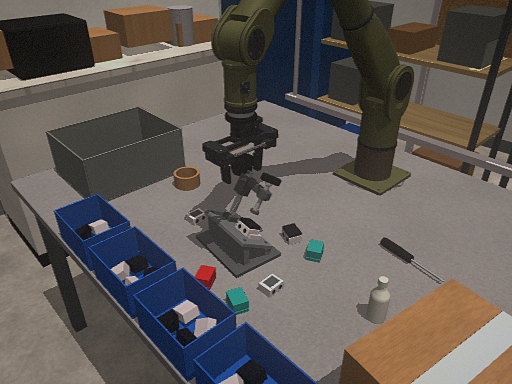

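View pics/side0.png

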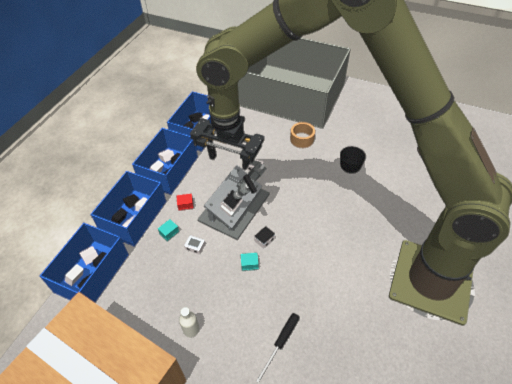

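View pics/wrist0.png

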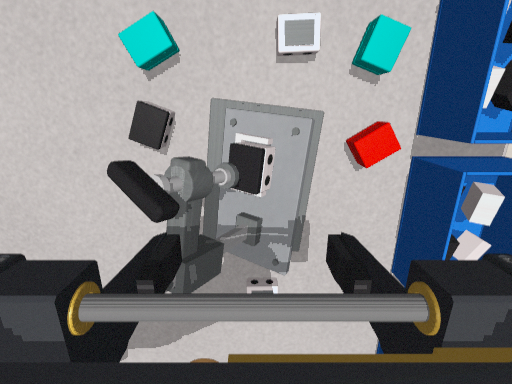

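The connector is at wrist pixel (250,167), in the nest. Its look-alikes are the spare at (152,126), the bare ones at (298,33) and (262,287), the turquoise ones at (149,41) and (381,45), and the red one at (374,144). The arm and spindle run from (195,265) to (190,180), and the T-handle is at (142,190). Next I'll fit the plate and clamp from the depth image.

```bash
cat > h.py <<'E'
import numpy as np,cv2,pickle
def cloud(s):
    f=192/np.tan(np.radians(s["fov_y"]/2)); d=s["depth"]
    v,u=np.mgrid[:384,:512]
    P=np.stack([(u-s["cx"])/f*d,(v-s["cy"])/f*d,d],-1)
    return (P-s["t"])@s["R"]      # R^T(P-t)
def proj(s,X):
    f=192/np.tan(np.radians(s["fov_y"]/2)); c=np.asarray(X)@s["R"].T+s["t"]
    return np.stack([c[...,0]/c[...,2]*f+s["cx"],c[...,1]/c[...,2]*f+s["cy"]],-1)
E
python3 - <<'E'
from h import *
s=pickle.load(open("wrist0.pkl","rb")); W=cloud(s)
for (u,v) in [(285,200),(285,240),(230,120),(300,150),(250,160),(142,190),(120,170),(165,213),(188,170),(190,205),(190,225),(200,250),(225,177),(152,120),(262,287),(60,200)]:
    print((u,v),W[v,u].round(4))
m=np.zeros((384,512),bool); m[195:240,270:300]=1; m[120:140,275:300]=1
P=W[m]; c=P.mean(0); U,S,V=np.linalg.svd(P-c); n=V[2]*np.sign(V[2][2]); print("plate",c,n,np.degrees(np.arccos(n[2])),np.degrees(np.arctan2(-n[1],-n[0])),S)
E
```

```text
(285, 200) [ 0.6618 -0.0217  0.0871]
(285, 240) [ 0.6629 -0.0704  0.0926]
(230, 120) [0.5971 0.0662 0.0486]
(300, 150) [0.6752 0.0369 0.0923]
(250, 160) [0.6215 0.0281 0.1032]
(142, 190) [0.5547 0.0308 0.2207]
(120, 170) [0.5377 0.0415 0.2106]
(165, 213) [0.5699 0.0177 0.2271]
(188, 170) [0.6253 0.0805 0.3851]
(190, 205) [0.5746 0.0066 0.1818]
(190, 225) [ 0.5734 -0.0108  0.1818]
(200, 250) [ 0.5771 -0.0416  0.1679]
(225, 177) [0.5985 0.0184 0.1374]
(152, 120) [0.4989 0.0656 0.0349]
(262, 287) [ 0.6385 -0.1866  0.0258]
(60, 200) [ 0.3357 -0.0513  0.0012]
plate [ 0.66216131 -0.01690182  0.08453826] [0.98171201 0.01527944 0.18975793] 79.06134236582302 -179.10831634521946 [2.18264677 1.20935163 0.42004567]
```

```bash
python3 - <<'E'
from h import *
s=pickle.load(open("wrist0.pkl","rb")); im=s["img"][80:310,90:340,::-1]
cv2.imwrite("pics/w0c.png",cv2.resize(im,None,fx=2.6,fy=2.6,interpolation=cv2.INTER_CUBIC))
E
```

```text
(no output)
```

View pics/w0c.png

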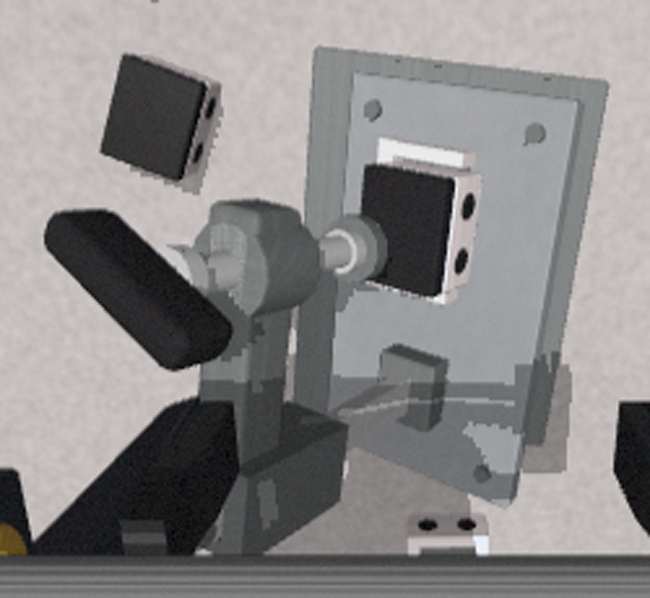

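```bash
cat >> h.py <<'E'
def plane(P,tol=.002,it=800,seed=0):
    r=np.random.default_rng(seed); b=None;bi=0
    for _ in range(it):
        p=P[r.choice(len(P),3,replace=False)]; n=np.cross(p[1]-p[0],p[2]-p[0]); l=np.linalg.norm(n)
        if l<1e-7: continue
        n/=l; k=abs((P-p[0])@n)<tol
        if k.sum()>bi: bi=k.sum(); b=k
    Q=P[b]; c=Q.mean(0); n=np.linalg.svd(Q-c,full_matrices=False)[2][2]; n*=np.sign(n[2])
    return c,n,b
E
python3 - <<'E'
from h import *
s=pickle.load(open("wrist0.pkl","rb")); W=cloud(s)
v,u=np.mgrid[:384,:512]
poly=np.array([[226,108],[313,118],[286,270],[217,225]])
m=np.zeros((384,512),np.uint8); cv2.fillPoly(m,[poly],1); m=m.astype(bool)&(s["depth"]>0)
P=W[m];P=P[(P[:,2]>.03)&(P[:,2]<.13)]
c,n,b=plane(P); print("plate",c,n,"tilt",np.degrees(np.arccos(n[2])),"yaw",np.degrees(np.arctan2(-n[1],-n[0])),b.sum(),len(P))
Q=P[b]; print(Q.min(0),Q.max(0))
# connector top
m=np.zeros((384,512),bool); m[148:190,234:258]=1
P=W[m]; c2,n2,b=plane(P); print("cover",c2,n2,b.sum(),len(P),"dist to plate",(c2-c)@n)
for lab,poly in (("armtop",[[170,200],[195,200],[195,245],[172,250]]),("handle",[[108,165],[125,160],[178,210],[158,220]])):
    m=np.zeros((384,512),np.uint8); cv2.fillPoly(m,[np.array(poly)],1)
    P=W[m.astype(bool)]; P=P[(P[:,2]>.12)&(P[:,2]<.24)]; c3,n3,b=plane(P); print(lab,c3,n3,b.sum(),len(P),"dist",(c3-c)@n, P.min(0),P.max(0))
# depth picture
z=np.clip(W[...,2],0,.26)/.26*255
cv2.imwrite("pics/z0.png",cv2.resize(cv2.applyColorMap(z.astype(np.uint8),cv2.COLORMAP_JET)[80:310,90:340],None,fx=2.6,fy=2.6,interpolation=cv2.INTER_NEAREST))
E
```

```text
plate [ 0.6413509  -0.00231073  0.07541373] [-0.49480668  0.05529086  0.86724234] tilt 29.860254592493497 yaw -6.375915120658447 7540 10829
[ 0.57473613 -0.11119573  0.04040621] [0.6857728  0.07983197 0.09657097]
cover [0.6175407  0.01908771 0.1007818 ] [-0.49545705  0.0535956   0.8669774 ] 919 1008 dist to plate 0.034964851312773076
armtop [ 0.57201968 -0.00903958  0.18379823] [ 0.78284882 -0.07325129  0.61788508] 716 1086 dist 0.12792912943401663 [ 0.55785737 -0.03215458  0.17510645] [0.58142452 0.02295497 0.23995737]
handle [0.55300922 0.03153683 0.21730838] [0.3273792  0.85954724 0.39243011] 1244 1428 dist 0.1686405588697409 [0.52761366 0.01365237 0.1958906 ] [0.57504818 0.0457695  0.231909  ]
```

View pics/z0.png

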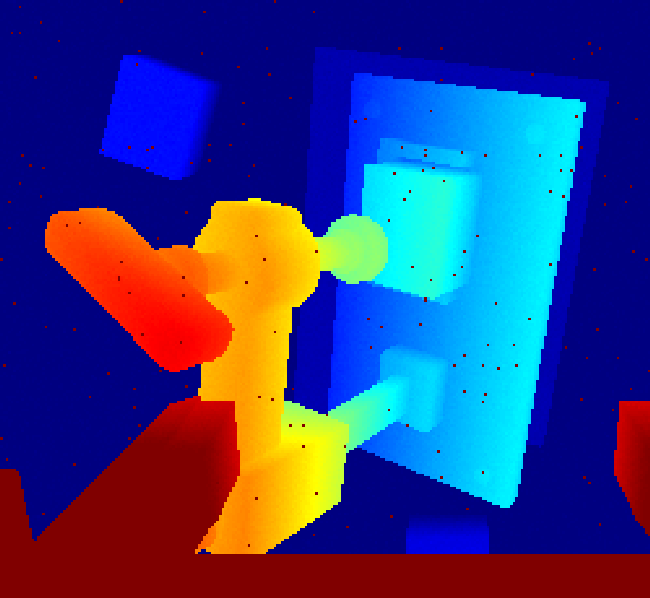

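```bash
cat >> h.py <<'E'
psi=np.radians(-6.37)
ex=np.array([np.cos(psi),np.sin(psi),0]);ey=np.array([-np.sin(psi),np.cos(psi),0]);ez=np.array([0,0,1.])
A=-.5*ex+np.sqrt(.75)*ez; U=np.sqrt(.75)*ex+.5*ez
C0=np.array([0.6413509,-0.00231073,0.07541373])
F=np.stack([U,ey,A])   # rows: world->slope
E
python3 - <<'E'
from h import *
s=pickle.load(open("wrist0.pkl","rb")); W=cloud(s)
ok=(s["depth"]>0)&(W[...,2]<.245)&(W[...,2]>.01)
S=(W[ok]-C0)@F.T*1000
def st(l,k):
    Q=S[k]; print(l,k.sum(),np.percentile(Q,[1,50,99],axis=0).round(1).tolist())
st("plate",abs(S[:,2])<1.5)
v,u=np.nonzero(ok)
st("cover",(abs(S[:,2]-35)<1.5)&(u>225)&(u<275)&(v>135)&(v<200))
st("high",S[:,2]>80)
hi=(S[:,2]>75)&(u>100)&(u<240)
h,e=np.histogram(S[hi][:,2],bins=np.arange(75,160,3)); print(list(zip(e.astype(int),h)))
# side view orthographic (y vs a) and top (u vs y)
im=np.zeros((560,640,3),np.uint8)
for q,(a,b) in zip(S[hi|(abs(S[:,2]-20)<21)],zip(v[hi|(abs(S[:,2]-20)<21)],u[hi|(abs(S[:,2]-20)<21)])):
    col=s["img"][a,b][::-1].tolist()
    X=int(160+q[1]*1.4);Y=int(300-q[2]*1.7); 
    if 0<=X<320 and 0<=Y<560: cv2.circle(im,(X,Y),1,col,-1)
    X=int(480+q[1]*1.4);Y=int(300-q[0]*1.7)
    if 320<=X<640 and 0<=Y<560: cv2.circle(im,(X,Y),1,col,-1)
cv2.imwrite("pics/o0.png",im)
E
```

```text
plate 7998 [[-67.0, -109.9, -1.3], [8.2, -13.9, 0.0], [40.2, 75.8, 1.3]]
cover 1176 [[-32.8, -6.8, 33.6], [-9.8, 22.3, 34.9], [5.2, 41.5, 36.3]]
high 7860 [[-33.6, -77.0, 83.9], [-4.2, 12.2, 132.0], [108.9, 36.9, 176.4]]
[(np.int64(75), np.int64(66)), (np.int64(78), np.int64(21)), (np.int64(81), np.int64(75)), (np.int64(84), np.int64(115)), (np.int64(87), np.int64(121)), (np.int64(90), np.int64(104)), (np.int64(93), np.int64(99)), (np.int64(96), np.int64(91)), (np.int64(99), np.int64(78)), (np.int64(102), np.int64(88)), (np.int64(105), np.int64(107)), (np.int64(108), np.int64(149)), (np.int64(111), np.int64(195)), (np.int64(114), np.int64(283)), (np.int64(117), np.int64(321)), (np.int64(120), np.int64(332)), (np.int64(123), np.int64(333)), (np.int64(126), np.int64(369)), (np.int64(129), np.int64(878)), (np.int64(132), np.int64(763)), (np.int64(135), np.int64(352)), (np.int64(138), np.int64(51)), (np.int64(141), np.int64(59)), (np.int64(144), np.int64(25)), (np.int64(147), np.int64(73)), (np.int64(150), np.int64(96)), (np.int64(153), np.int64(86)), (np.int64(156), np.int64(179))]
```

View pics/o0.png

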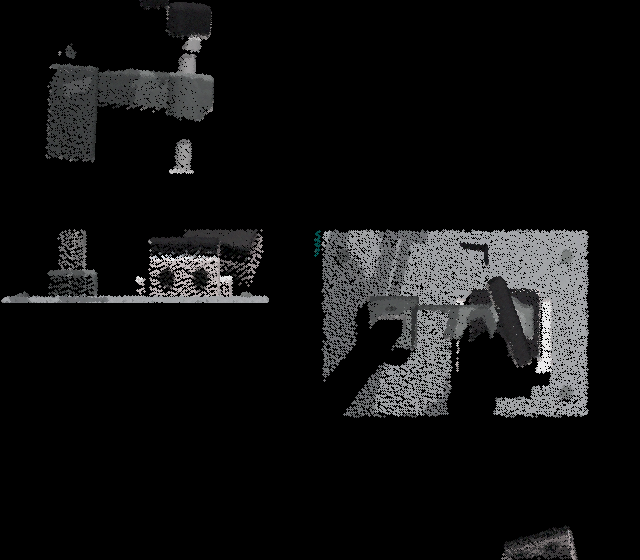

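```bash
python3 - <<'E'
from h import *
s=pickle.load(open("wrist0.pkl","rb")); W=cloud(s)
v,u=np.mgrid[:384,:512]
ok=(s["depth"]>0)&(W[...,2]<.245)&(W[...,2]>.01)&(u>100)&(u<240)
S=(W[ok]-C0)@F.T*1000; S=S-[-13.3,-18,0]   # now origin plate mid
H=S[(S[:,2]>156)&(S[:,1]>0)&(S[:,1]<70)]; print("handle",len(H),np.percentile(H,[1,50,99],axis=0).round(1).tolist())
top=H[H[:,2]>np.percentile(H[:,2],90)-4]; 
(c,sz,an)=cv2.minAreaRect(H[:,:2].astype(np.float32)); print(c,sz,an)
h,e=np.histogram(H[:,2],bins=np.arange(150,195,2));print(list(zip(e.astype(int),h)))
T=S[(abs(S[:,0])<8)&(S[:,2]>118)&(S[:,2]<145)]
for y in range(-60,50,5):
    q=T[abs(T[:,1]-y)<2.5]
    if len(q)>5: print(y,np.percentile(q[:,2],[50,90,98]).round(1), np.percentile(q[:,0],[5,95]).round(1))
E
```

```text
handle 2416 [[-23.1, 9.5, 156.7], [8.2, 39.0, 170.7], [45.2, 53.5, 179.5]]
(13.01456069946289, 32.03253936767578) (16.59417152404785, 85.23970794677734) 61.362422943115234
[(np.int64(150), np.int64(0)), (np.int64(152), np.int64(0)), (np.int64(154), np.int64(0)), (np.int64(156), np.int64(103)), (np.int64(158), np.int64(151)), (np.int64(160), np.int64(149)), (np.int64(162), np.int64(175)), (np.int64(164), np.int64(156)), (np.int64(166), np.int64(173)), (np.int64(168), np.int64(210)), (np.int64(170), np.int64(322)), (np.int64(172), np.int64(785)), (np.int64(174), np.int64(102)), (np.int64(176), np.int64(45)), (np.int64(178), np.int64(26)), (np.int64(180), np.int64(14)), (np.int64(182), np.int64(5)), (np.int64(184), np.int64(0)), (np.int64(186), np.int64(0)), (np.int64(188), np.int64(0)), (np.int64(190), np.int64(0)), (np.int64(192), np.int64(0))]
-60 [137.3 137.9 138. ] [-0.9  4.9]
-55 [137.2 137.8 140.9] [2.5 7.8]
-50 [136.8 137.5 140.6] [3.  7.9]
-45 [136.5 142.9 143.7] [2.7 7.8]
-40 [136.1 136.7 136.8] [5.1 7.6]
-10 [134.  134.6 134.7] [-1.5  7.7]
-5 [134.1 134.9 135.1] [-6.   7.7]
0 [133.9 134.6 134.9] [-6.9  7.2]
5 [133.6 134.2 134.4] [-6.3  7.3]
10 [133.3 134.1 134.4] [-0.4  7.6]
15 [132.6 133.4 134.1] [2.2 7.8]
20 [132.5 133.3 133.6] [2.2 7.8]
25 [132.4 133.  133.3] [-5.7  7.2]
30 [132.3 133.1 138.8] [-2.5  7.5]
35 [136.  142.6 143.8] [3.6 7.5]
40 [135.6 142.4 143.8] [-4.   6.3]
45 [131.3 136.8 142.1] [-6.8  7.3]
```

```bash
cat >> h.py <<'E'
M0=C0+F.T@(np.array([-13.3,-18,0])/1000)
def w(u,y,a): return M0+F.T@(np.array([u,y,a])/1000)
E
python3 - <<'E'
from h import *
s=pickle.load(open("scene0.pkl","rb"))
print("mid",M0,"push",w(0,-20,135.3),"spindle/handle",w(0,35,164), "conn",w(0,35,17.5),"bartop",w(0,-45,150))
im=cv2.resize(s["img"][130:310,160:340,::-1],None,fx=3.3,fy=3.3,interpolation=cv2.INTER_CUBIC)
for X in (w(0,-20,135.3),w(0,35,164),w(0,-45,150),w(0,35,35)):
    p=(proj(s,X)-[160,130])*3.3; cv2.circle(im,tuple(int(i) for i in p),4,(0,255,0),1)
cv2.imwrite("pics/sc0.png",im)
E
```

```text
mid [ 0.6279068  -0.01892168  0.06876373] push [ 0.55845549 -0.03129253  0.18593697] spindle/handle [0.55029626 0.02496002 0.2107919 ] conn [0.62309402 0.01683304 0.08391917] bartop [ 0.54837715 -0.05532271  0.19866754]
```

View pics/sc0.png

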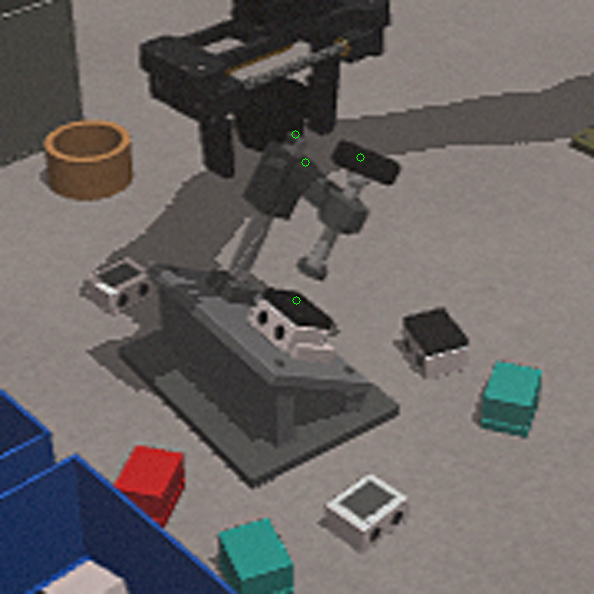

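Call:
send_rows([
  {"grip": 0, "dz": -30, "turn": 0.111},
  {"grip": 0},
  {"grip": 0},
  {"grip": 0, "dx": -13, "dy": -22},
  {"grip": 0, "dx": -13, "dy": -22},
  {"grip": 0, "dx": -13, "dy": -22},
  {"grip": 0},
  {"grip": 0},
  {"grip": 0, "dz": 25},
  {"grip": 0, "dz": 25},
  {"grip": 0},
  {"grip": 0},
], force=20)

```text
schema error: expected keys grip, dx, dy, dz, turn
```

```bash
cat > look.py <<'E'
import sys
from plant import *
from h import *
tag=sys.argv[1]
st=get_state(); print(st["clock"],st["tool_pos"].round(4),st["eef_rot"].round(4),st["contact_force"].round(1),st["moment"].round(2),st["opening"],st["q"].round(2))
print("tool in slope mm",(F@(st["tool_pos"]-M0)*1000).round(1))
ims=[]
for n in ("scene","side"):
    s=snapshot(n); pickle.dump(s,open(f"{n}_{tag}.pkl","wb"))
    p=proj(s,w(0,0,90)).astype(int); x,y=p-70; x=max(x,0);y=max(y,0)
    ims.append(cv2.resize(s["img"][y:y+140,x:x+140,::-1],(400,400),interpolation=cv2.INTER_CUBIC)); print(n,"crop",x,y,400/140)
cv2.imwrite(f"pics/l_{tag}.png",np.hstack(ims))
s=snapshot("wrist"); pickle.dump(s,open(f"wrist_{tag}.pkl","wb")); cv2.imwrite(f"pics/w_{tag}.png",s["img"][:,:,::-1])
E
python3 look.py 1
```

```text
0.9 [0.625  0.     0.2388] [0.7071 0.7071 0.     0.    ] [ 0.   0.1 -0. ] [ 0.01 -0.01 -0.01] 1.0007448211492889 [ 0.03  0.69 -0.19  1.57  0.16  0.9  -0.22]
tool in slope mm [ 80.7  18.5 149.7]
scene crop 180 127 2.857142857142857
side crop 175 113 2.857142857142857
```

View pics/l_1.png

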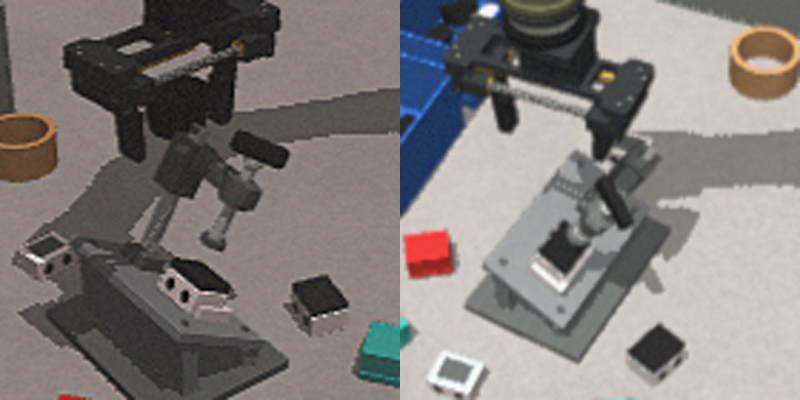

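View pics/w_1.png

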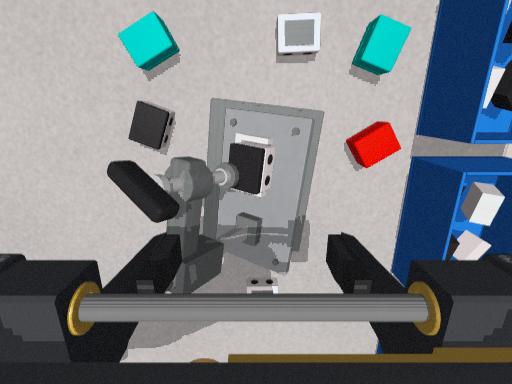

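The call was refused because every row needs all five keys. The scene hasn't changed.

Call:
send_rows([
  {"grip": 0, "dx": 0, "dy": 0, "dz": -30, "turn": 0.111},
  {"grip": 0, "dx": 0, "dy": 0, "dz": 0, "turn": 0},
  {"grip": 0, "dx": 0, "dy": 0, "dz": 0, "turn": 0},
  {"grip": 0, "dx": -13, "dy": -22, "dz": 0, "turn": 0},
  {"grip": 0, "dx": -13, "dy": -22, "dz": 0, "turn": 0},
  {"grip": 0, "dx": -13, "dy": -22, "dz": 0, "turn": 0},
  {"grip": 0, "dx": 0, "dy": 0, "dz": 0, "turn": 0},
  {"grip": 0, "dx": 0, "dy": 0, "dz": 0, "turn": 0},
  {"grip": 0, "dx": 0, "dy": 0, "dz": 25, "turn": 0},
  {"grip": 0, "dx": 0, "dy": 0, "dz": 25, "turn": 0},
  {"grip": 0, "dx": 0, "dy": 0, "dz": 0, "turn": 0},
  {"grip": 0, "dx": 0, "dy": 0, "dz": 0, "turn": 0},
], force=20)

```text
clock: 2.25
tool_pos: [0.5557, -0.0308, 0.2186]
eef_rot: [0.745, 0.667, 0.0, -0.0]
contact_force: [0.3, -0.5, -0.1]
opening: 0.004
```

```bash
python3 look.py 2
```

```text
2.25 [ 0.5557 -0.0308  0.2186] [ 7.449e-01  6.672e-01  1.000e-04 -3.000e-04] [ 0.3 -0.5 -0.1] [-0.02 -0.02 -0.01] 0.004302050951667706 [ 0.07  0.62 -0.17  1.8   0.14  0.73 -0.28]
tool in slope mm [ 13.9 -19.8 165. ]
scene crop 180 127 2.857142857142857
side crop 175 113 2.857142857142857
```

View pics/l_2.png

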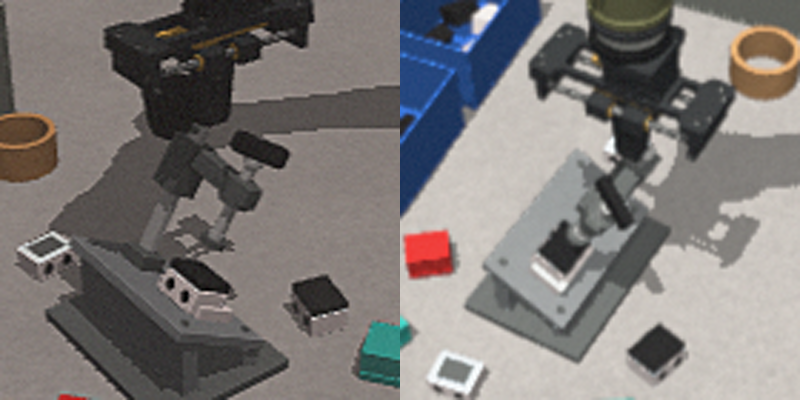

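View pics/w_2.png

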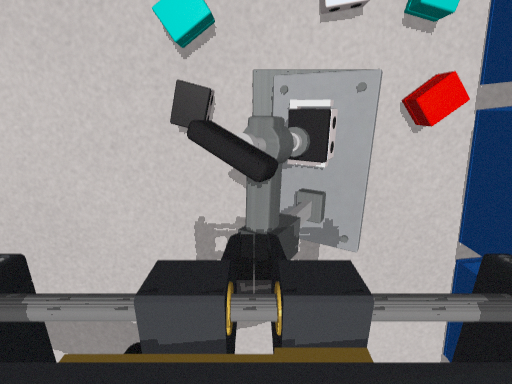

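Call:
send_rows([
  {"grip": 0, "dx": 0, "dy": 0, "dz": 18, "turn": 0},
  {"grip": 0, "dx": 0, "dy": 0, "dz": 0, "turn": 0},
  {"grip": 0, "dx": 0, "dy": 0, "dz": 0, "turn": 0},
  {"grip": 0, "dx": 0, "dy": 0, "dz": 2, "turn": 0},
  {"grip": 0, "dx": 0, "dy": 0, "dz": 2, "turn": 0},
  {"grip": 0, "dx": 0, "dy": 0, "dz": 2, "turn": 0},
  {"grip": 0, "dx": 0, "dy": 0, "dz": 0, "turn": 0},
])

```text
clock: 3.1
tool_pos: [0.555, -0.0314, 0.1946]
eef_rot: [0.745, 0.667, -0.0, -0.0]
contact_force: [0.7, -0.6, -0.3]
opening: 0.006
```

Call:
send_rows([
  {"grip": 0, "dx": 0, "dy": 1, "dz": 1.73, "turn": 0},
  {"grip": 0, "dx": 0, "dy": 1, "dz": 1.73, "turn": 0},
  {"grip": 0, "dx": 0, "dy": 1, "dz": 1.73, "turn": 0},
  {"grip": 0, "dx": 0, "dy": 1, "dz": 1.73, "turn": 0},
  {"grip": 0, "dx": 0, "dy": 1, "dz": 1.73, "turn": 0},
  {"grip": 0, "dx": 0, "dy": 0, "dz": 0, "turn": 0},
])

```text
clock: 3.7
tool_pos: [0.5602, -0.032, 0.1861]
eef_rot: [0.745, 0.667, 0.0, 0.0]
contact_force: [-1.0, 0.0, 1.7]
opening: 0.006
```

```bash
python3 look.py 3
```

```text
3.7 [ 0.5602 -0.032   0.1861] [7.453e-01 6.668e-01 0.000e+00 1.000e-04] [-1.   0.   1.7] [0.03 0.13 0.04] 0.0063827037227218945 [ 0.07  0.68 -0.16  1.82  0.16  0.66 -0.29]
tool in slope mm [  1.6 -20.5 134.6]
scene crop 180 127 2.857142857142857
side crop 175 113 2.857142857142857
```

View pics/l_3.png

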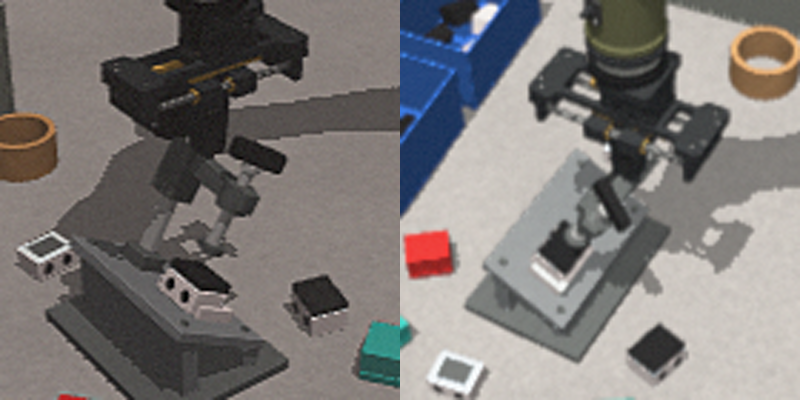

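Call:
send_rows([
  {"grip": 0, "dx": 0, "dy": 1, "dz": 1.73, "turn": 0},
  {"grip": 0, "dx": 0, "dy": 1, "dz": 1.73, "turn": 0},
  {"grip": 0, "dx": 0, "dy": 1, "dz": 1.73, "turn": 0},
  {"grip": 0, "dx": 0, "dy": 1, "dz": 1.73, "turn": 0},
  {"grip": 0, "dx": 0, "dy": 1, "dz": 1.73, "turn": 0},
])

```text
clock: 4.35
tool_pos: [0.5649, -0.0325, 0.1777]
eef_rot: [0.745, 0.667, -0.0, -0.0]
contact_force: [-3.6, 0.0, 4.9]
opening: 0.007
```

Call:
send_rows([
  {"grip": 0, "dx": 0, "dy": 1, "dz": 1.73, "turn": 0},
  {"grip": 0, "dx": 0, "dy": 1, "dz": 1.73, "turn": 0},
  {"grip": 0, "dx": 0, "dy": 1, "dz": 1.73, "turn": 0},
  {"grip": 0, "dx": 0, "dy": 1, "dz": 1.73, "turn": 0},
  {"grip": 0, "dx": 0, "dy": 1, "dz": 1.73, "turn": 0},
  {"grip": 0, "dx": 0, "dy": 0, "dz": 0, "turn": 0},
])

```text
clock: 4.95
tool_pos: [0.5701, -0.0331, 0.1687]
eef_rot: [0.745, 0.667, 0.0, 0.0]
contact_force: [-0.3, 1.2, 1.3]
opening: 0.006
```

```bash
python3 look.py 4
```

```text
4.95 [ 0.5701 -0.0331  0.1687] [7.452e-01 6.668e-01 1.000e-04 1.000e-04] [-0.3  1.2  1.3] [0.   0.06 0.01] 0.005741989480192819 [ 0.07  0.71 -0.15  1.8   0.16  0.64 -0.29]
tool in slope mm [  1.6 -20.5 114.5]
scene crop 180 127 2.857142857142857
side crop 175 113 2.857142857142857
```

View pics/l_4.png

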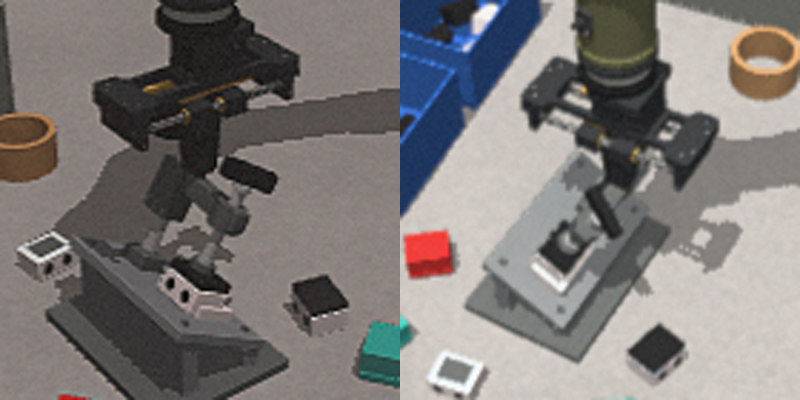

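Call:
send_rows([
  {"grip": 0, "dx": 0, "dy": 1, "dz": 1.73, "turn": 0},
  {"grip": 0, "dx": 0, "dy": 1, "dz": 1.73, "turn": 0},
  {"grip": 0, "dx": 0, "dy": 1, "dz": 1.73, "turn": 0},
  {"grip": 0, "dx": 0, "dy": 0, "dz": 0, "turn": 0},
])

```text
clock: 5.5
tool_pos: [0.5729, -0.0348, 0.1636]
eef_rot: [0.746, 0.666, -0.001, 0.0]
contact_force: [-2.0, -1.3, 3.4]
opening: 0.003
```

Call:
send_rows([
  {"grip": 0, "dx": 0, "dy": 1, "dz": 1.73, "turn": 0},
  {"grip": 0, "dx": 0, "dy": 1, "dz": 1.73, "turn": 0},
  {"grip": 0, "dx": 0, "dy": 0, "dz": 0, "turn": 0},
])

```text
clock: 5.8
tool_pos: [0.5745, -0.036, 0.1606]
eef_rot: [0.746, 0.666, -0.001, 0.001]
contact_force: [-3.0, -4.5, 8.9]
opening: 0.006
```

```bash
python3 look.py 5; python3 - <<'E'
from h import *
s=pickle.load(open("wrist_5.pkl","rb")); W=cloud(s)
v,u=np.mgrid[:384,:512]
S=(W-M0)@F.T*1000; ok=(s["depth"]>0)
for y in range(-15,50,5):
    k=ok&(abs(S[...,0])<9)&(abs(S[...,1]-y)<2.5)&(S[...,2]>80)&(S[...,2]<125)
    if k.sum()>5: print(y,k.sum(),np.percentile(S[k][:,2],[50,90]).round(1))
E
```

```text
5.8 [ 0.5745 -0.036   0.1606] [ 0.7459  0.6661 -0.0013  0.0008] [-3.  -4.5  8.9] [-0.86  0.59 -0.06] 0.0060680022835282645 [ 0.07  0.73 -0.14  1.79  0.17  0.63 -0.29]
tool in slope mm [  1.6 -22.9 105.1]
scene crop 180 127 2.857142857142857
side crop 175 113 2.857142857142857
-15 449 [109.9 121. ]
-10 356 [102.1 121.8]
-5 238 [102.  102.7]
0 148 [102.  102.8]
5 77 [100.7 102.6]
10 23 [90.  94.9]
15 19 [89.2 92.1]
20 27 [89.5 97.2]
25 81 [103.6 104.3]
30 139 [104.3 112.5]
35 249 [110. 123.]
40 368 [104.8 123. ]
45 296 [104.5 105.1]
```

View pics/l_5.png

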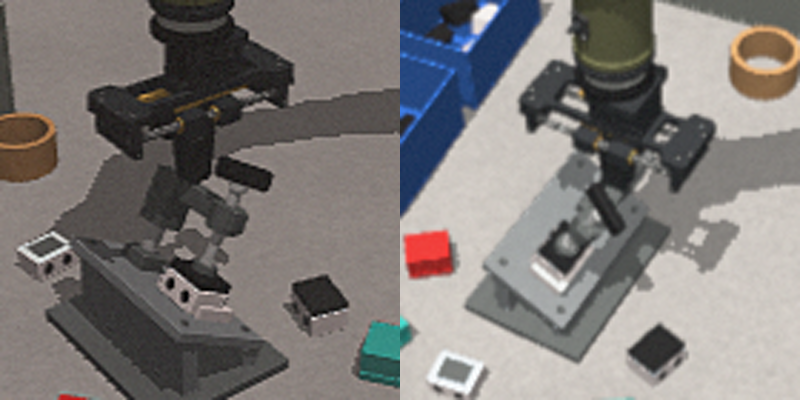

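Call:
send_rows([
  {"grip": 0, "dx": 0, "dy": 1, "dz": 1.73, "turn": 0},
  {"grip": 0, "dx": 0, "dy": 0, "dz": 0, "turn": 0},
])

```text
clock: 6.15
tool_pos: [0.5753, -0.0364, 0.1593]
eef_rot: [0.746, 0.666, -0.001, 0.001]
contact_force: [-4.5, -4.7, 11.7]
opening: 0.008
```

Call:
send_rows([
  {"grip": 0, "dx": 0, "dy": 1, "dz": 1.73, "turn": 0},
  {"grip": 0, "dx": 0, "dy": 0, "dz": 0, "turn": 0},
])

```text
clock: 6.35
tool_pos: [0.5759, -0.0366, 0.1582]
eef_rot: [0.746, 0.666, -0.002, 0.001]
contact_force: [-6.4, -4.0, 16.8]
opening: 0.009
```

Call:
send_rows([
  {"grip": 0, "dx": 0, "dy": 1, "dz": 1.73, "turn": 0},
  {"grip": 0, "dx": 0, "dy": 0, "dz": 0, "turn": 0},
])

```text
clock: 6.55
tool_pos: [0.5765, -0.0367, 0.1571]
eef_rot: [0.746, 0.666, -0.002, 0.001]
contact_force: [-8.1, -4.0, 23.0]
opening: 0.009
```

Call:
send_rows([
  {"grip": 0, "dx": 0, "dy": 0.5, "dz": 0.9, "turn": 0},
  {"grip": 0, "dx": 0, "dy": 0, "dz": 0, "turn": 0},
])

```text
clock: 6.75
tool_pos: [0.5767, -0.0367, 0.1568]
eef_rot: [0.746, 0.666, -0.002, 0.001]
contact_force: [-10.3, -3.7, 28.8]
opening: 0.007
```

```bash
cat > tilt.py <<'E'
import sys
from h import *
s=pickle.load(open(f"wrist_{sys.argv[1]}.pkl","rb")); W=cloud(s)
S=(W-M0)@F.T*1000; ok=(s["depth"]>0)
ys=[];aa=[]
for y in range(-20,50,3):
    k=ok&(abs(S[...,0])<9)&(abs(S[...,1]-y)<1.5)&(S[...,2]>85)&(S[...,2]<112)
    if k.sum()>15:
        m=np.median(S[k][:,2]); print(y,k.sum(),m.round(1),end='; '); ys.append(y);aa.append(m)
print()
E
python3 look.py 6;python3 tilt.py 6; python3 tilt.py 5
```

```text
6.75 [ 0.5767 -0.0367  0.1568] [ 7.460e-01  6.659e-01 -2.200e-03  7.000e-04] [-10.3  -3.7  28.8] [-0.92  2.14 -0.02] 0.006853190101747666 [ 0.07  0.74 -0.14  1.79  0.17  0.63 -0.29]
tool in slope mm [  1.7 -23.4 100.7]
scene crop 180 127 2.857142857142857
side crop 175 113 2.857142857142857
-17 27 97.8; -14 338 103.7; -11 144 98.1; -8 130 98.4; -5 118 98.5; -2 84 98.5; 1 75 98.3; 4 39 97.6; 7 16 91.4; 22 31 99.9; 25 76 100.6; 28 73 100.9; 31 95 102.1; 34 102 103.4; 37 157 103.5; 40 180 101.6; 43 161 101.7; 46 198 101.8; 49 216 101.9; 
-17 28 101.1; -14 241 104.7; -11 148 101.7; -8 140 101.9; -5 137 102.0; -2 123 102.1; 1 72 101.9; 4 51 101.4; 7 28 96.4; 25 57 103.6; 28 73 103.8; 31 70 104.4; 34 82 105.0; 37 106 105.0; 40 179 104.5; 43 166 104.4; 46 181 104.6; 49 203 104.5;
```

View pics/w_6.png

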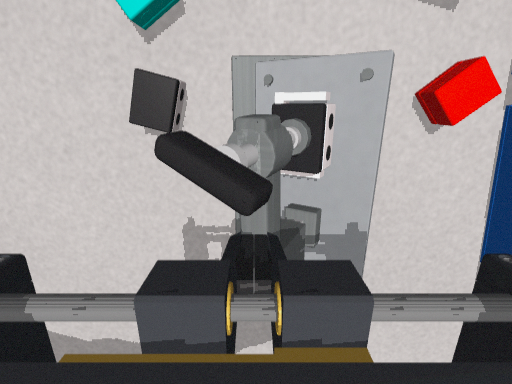

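View pics/l_6.png

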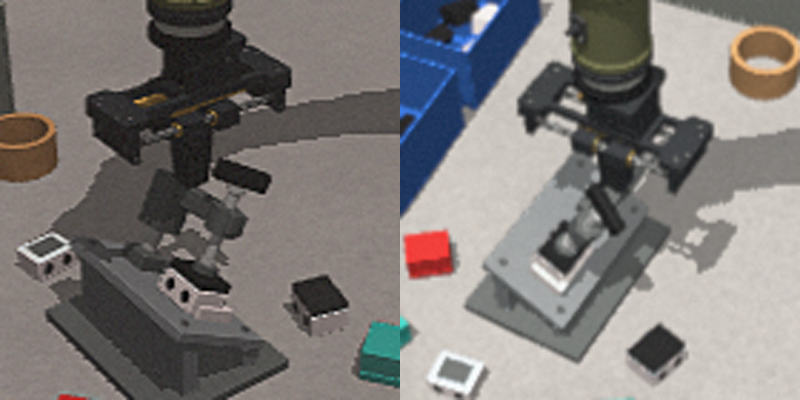

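Call:
send_rows([
  {"grip": 0, "dx": 0, "dy": -3, "dz": -5.2, "turn": 0},
  {"grip": 0, "dx": 0, "dy": -5, "dz": -8.7, "turn": 0},
  {"grip": 0, "dx": 0, "dy": -5, "dz": -8.7, "turn": 0},
  {"grip": 0.34, "dx": 0, "dy": 0, "dz": -40, "turn": 0},
  {"grip": 0.34, "dx": 0, "dy": 0, "dz": -40, "turn": 0},
  {"grip": 0.34, "dx": 0, "dy": 0, "dz": 0, "turn": 0},
  {"grip": 0.34, "dx": 0, "dy": 0, "dz": 0, "turn": 0},
])

```text
clock: 7.6
tool_pos: [0.5657, -0.0323, 0.2574]
eef_rot: [0.745, 0.667, 0.001, 0.001]
contact_force: [0.3, 1.0, 0.6]
opening: 0.333
```

```bash
python3 look.py 7;python3 tilt.py 7; cat > handle.py <<'E'
import sys
from h import *
s=pickle.load(open(f"wrist_{sys.argv[1]}.pkl","rb")); W=cloud(s)
S=(W-M0)@F.T*1000; k=(s["depth"]>0)&(S[...,2]>float(sys.argv[2]))&(S[...,2]<float(sys.argv[2])+35)&(abs(S[...,0])<38)&(abs(S[...,1]-35)<38)&(s["img"].max(-1)<75)
n,l,st,_=cv2.connectedComponentsWithStats(k.astype(np.uint8)); i=1+np.argmax(st[1:,4]); k=l==i
H=S[k]; print(len(H),np.percentile(H,[1,50,99],axis=0).round(1).tolist(), st[i])
top=np.percentile(H[:,2],97); print("top",top)
T=H[H[:,2]>top-5]; (c,sz,an)=cv2.minAreaRect(T[:,:2].astype(np.float32)); print("top rect (u,y)",c,sz,an)
(c,sz,an)=cv2.minAreaRect(H[:,:2].astype(np.float32)); print("all rect (u,y)",c,sz,an)
E
python3 handle.py 7 119
```

```text
7.6 [ 0.5657 -0.0323  0.2574] [7.451e-01 6.669e-01 8.000e-04 5.000e-04] [0.3 1.  0.6] [-0.02  0.03 -0.01] 0.33305565413164273 [ 0.08  0.59 -0.17  1.73  0.13  0.84 -0.26]
tool in slope mm [ 42.1 -20.2 193.5]
scene crop 180 127 2.857142857142857
side crop 175 113 2.857142857142857
-20 55 97.9; -17 53 98.0; -14 60 98.2; -11 58 98.6; -8 59 98.5; -5 60 99.0; -2 66 99.1; 1 65 99.0; 4 67 99.3; 7 27 99.2; 28 26 101.4; 31 29 103.0; 34 38 103.6; 37 48 102.8; 40 64 102.4; 43 66 102.4; 46 75 102.5; 49 81 102.4; 
1386 [[-23.1, 16.7, 128.3], [4.6, 31.0, 142.3], [25.8, 45.1, 144.8]] [ 214  126   66   44 1386]
top 144.43135262425866
top rect (u,y) (0.07348060607910156, 30.518888473510742) (12.553108215332031, 54.021358489990234) 66.3950424194336
all rect (u,y) (0.46672630310058594, 30.726634979248047) (13.049253463745117, 54.57905578613281) 66.82215118408203
```

View pics/w_7.png

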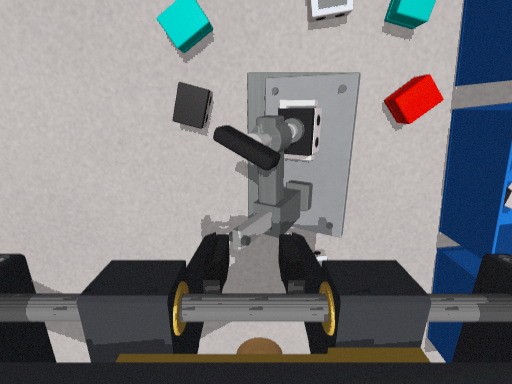

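Call:
send_rows([
  {"grip": 0.34, "dx": 26, "dy": -3, "dz": 0, "turn": 0},
  {"grip": 0.34, "dx": 26, "dy": -3, "dz": 0, "turn": 0},
  {"grip": 0.34, "dx": 0, "dy": 0, "dz": 0, "turn": -0.14},
  {"grip": 0.34, "dx": 0, "dy": 0, "dz": 0, "turn": -0.14},
  {"grip": 0.34, "dx": 0, "dy": 0, "dz": 0, "turn": -0.14},
  {"grip": 0.34, "dx": 0, "dy": 0, "dz": 0, "turn": -0.14},
  {"grip": 0.34, "dx": 0, "dy": 0, "dz": 0, "turn": -0.14},
  {"grip": 0.34, "dx": 0, "dy": 0, "dz": 0, "turn": -0.14},
  {"grip": 0.34, "dx": 0, "dy": 0, "dz": 0, "turn": -0.14},
  {"grip": 0.34, "dx": 0, "dy": 0, "dz": 0, "turn": -0.12},
  {"grip": 0.34, "dx": 0, "dy": 0, "dz": 0, "turn": 0},
  {"grip": 0.34, "dx": 0, "dy": 0, "dz": 0, "turn": 0},
])

```text
clock: 8.95
tool_pos: [0.5648, 0.0197, 0.2557]
eef_rot: [0.288, 0.958, -0.0, -0.001]
contact_force: [0.7, 0.4, 0.2]
opening: 0.339
```

```bash
python3 look.py 8; python3 - <<'E'
from h import *; from plant import get_state
from scipy.spatial.transform import Rotation as R
s=get_state(); m=R.from_quat(s["eef_rot"]).as_matrix(); print(m.round(3)); T=w(0,31.2,133.7); print("target",T,"tool delta mm",(m.T@(T-s["tool_pos"])*1000).round(1))
hd=.916*U-.40*ey; print("handle dir in tool",(m.T@hd).round(2))
E
```

```text
8.95 [0.5648 0.0197 0.2557] [ 2.881e-01  9.576e-01 -2.000e-04 -1.000e-03] [0.7 0.4 0.2] [-0.01 -0.03  0.  ] 0.33860524389226104 [ 0.18  0.62 -0.49  1.72  0.36  0.89  0.52]
tool in slope mm [ 35.4  31.3 195.3]
scene crop 180 127 2.857142857142857
side crop 175 113 2.857142857142857
[[-0.835  0.551 -0.001]
 [ 0.551  0.835 -0.   ]
 [ 0.    -0.    -1.   ]]
target [0.56493112 0.01950261 0.18455133] tool delta mm [ 0.  -0.3 71.8]
handle dir in tool [-0.89  0.   -0.46]
```

View pics/l_8.png

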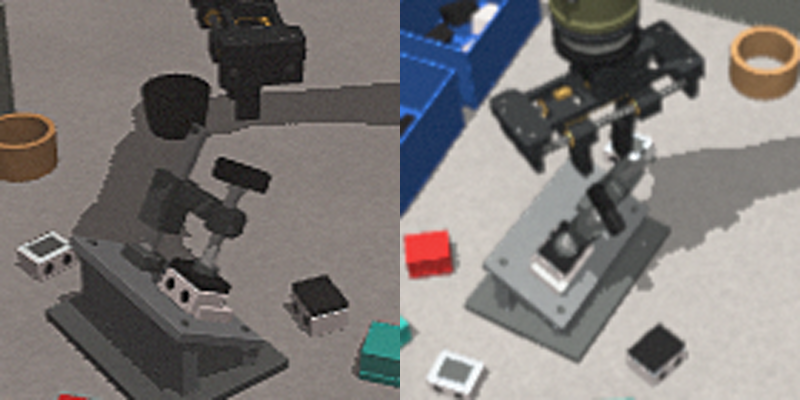

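View pics/w_8.png

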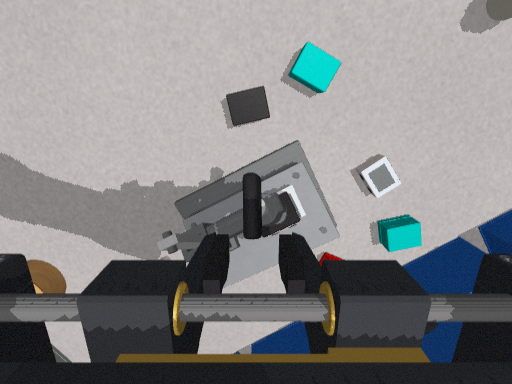

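Call:
send_rows([
  {"grip": 0.34, "dx": 0, "dy": 0, "dz": 20, "turn": 0},
  {"grip": 0.34, "dx": 0, "dy": 0, "dz": 20, "turn": 0},
  {"grip": 0.34, "dx": 0, "dy": 0, "dz": 8, "turn": 0},
  {"grip": 0.34, "dx": 0, "dy": 0, "dz": 8, "turn": 0},
  {"grip": 0.34, "dx": 0, "dy": 0, "dz": 8, "turn": 0},
  {"grip": 0.34, "dx": 0, "dy": 0, "dz": 8, "turn": 0},
  {"grip": 0.34, "dx": 0, "dy": 0, "dz": 8, "turn": 0},
  {"grip": 0.34, "dx": 0, "dy": 0, "dz": 0, "turn": 0},
])

```text
clock: 9.9
tool_pos: [0.5648, 0.0196, 0.1757]
eef_rot: [0.287, 0.958, -0.0, -0.001]
contact_force: [0.3, -0.2, -0.7]
opening: 0.34
```

```bash
python3 look.py 9
```

```text
9.9 [0.5648 0.0196 0.1757] [ 2.868e-01  9.580e-01 -4.000e-04 -8.000e-04] [ 0.3 -0.2 -0.7] [ 0.03 -0.04  0.  ] 0.33971195670502485 [ 0.14  0.72 -0.43  1.8   0.44  0.72  0.45]
tool in slope mm [ -4.6  31.3 126.1]
scene crop 180 127 2.857142857142857
side crop 175 113 2.857142857142857
```

View pics/l_9.png

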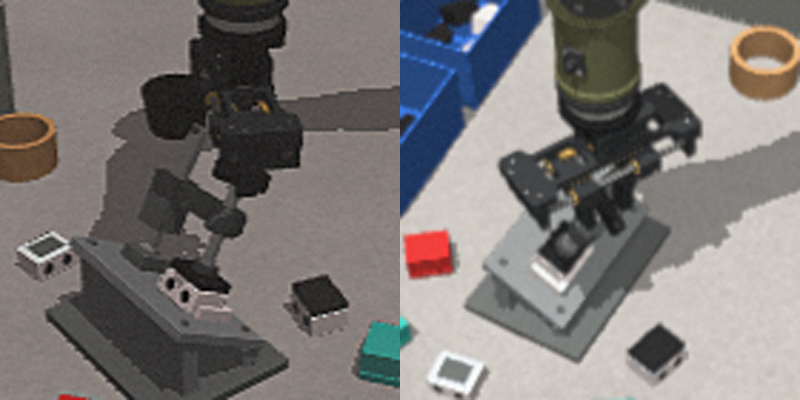

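View pics/w_9.png

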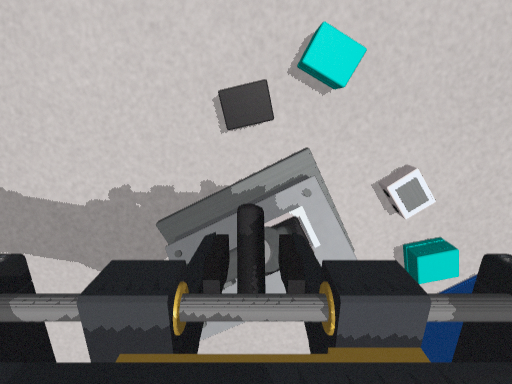

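Call:
send_rows([
  {"grip": 0.3, "dx": 0, "dy": 0, "dz": 0, "turn": 0.1},
  {"grip": 0.3, "dx": 0, "dy": 0, "dz": 0, "turn": 0.1},
  {"grip": 0.3, "dx": 0, "dy": 0, "dz": 0, "turn": 0.1},
  {"grip": 0.3, "dx": 0, "dy": 0, "dz": 0, "turn": 0.1},
  {"grip": 0.3, "dx": 0, "dy": 0, "dz": 0, "turn": 0.1},
  {"grip": 0.3, "dx": 0, "dy": 0, "dz": 0, "turn": 0.1},
  {"grip": 0.3, "dx": 0, "dy": 0, "dz": 0, "turn": 0.1},
  {"grip": 0.3, "dx": 0, "dy": 0, "dz": 0, "turn": 0.1},
])

```text
clock: 10.85
tool_pos: [0.5652, 0.0181, 0.1769]
eef_rot: [0.639, 0.769, -0.001, 0.001]
contact_force: [-0.3, -3.1, -0.1]
opening: 0.3
```

```bash
python3 look.py 10
```

```text
10.85 [0.5652 0.0181 0.1769] [ 6.390e-01  7.692e-01 -9.000e-04  6.000e-04] [-0.3 -3.1 -0.1] [-0.66  0.1   0.16] 0.2996282906681742 [ 0.01  0.7  -0.2   1.81  0.22  0.66 -0.14]
tool in slope mm [ -3.4  29.8 126.9]
scene crop 180 127 2.857142857142857
side crop 175 113 2.857142857142857
```

View pics/w_10.png

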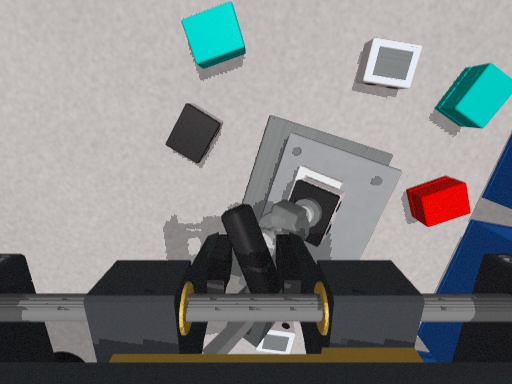

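Call:
send_rows([
  {"grip": 0.3, "dx": 0, "dy": 0, "dz": 0.1, "turn": 0.1},
  {"grip": 0.3, "dx": 0, "dy": 0, "dz": 0.1, "turn": 0.1},
  {"grip": 0.3, "dx": 0, "dy": 0, "dz": 0.1, "turn": 0.1},
  {"grip": 0.3, "dx": 0, "dy": 0, "dz": 0.1, "turn": 0.1},
  {"grip": 0.3, "dx": 0, "dy": 0, "dz": 0.1, "turn": 0.1},
  {"grip": 0.3, "dx": 0, "dy": 0, "dz": 0.1, "turn": 0.1},
  {"grip": 0.3, "dx": 0, "dy": 0, "dz": 0.1, "turn": 0.1},
  {"grip": 0.3, "dx": 0, "dy": 0, "dz": 0.1, "turn": 0.1},
  {"grip": 0.3, "dx": 0, "dy": 0, "dz": 0, "turn": 0},
])

```text
clock: 11.9
tool_pos: [0.5646, 0.0194, 0.176]
eef_rot: [0.887, 0.462, -0.001, -0.0]
contact_force: [-2.5, -2.1, 3.2]
opening: 0.3
```

```bash
python3 look.py 11
```

```text
11.9 [0.5646 0.0194 0.176 ] [ 8.867e-01  4.624e-01 -8.000e-04 -0.000e+00] [-2.5 -2.1  3.2] [-0.59  0.53  0.08] 0.2998408595099164 [-0.13  0.69  0.03  1.82 -0.03  0.63 -0.7 ]
tool in slope mm [ -4.6  31.1 126.4]
scene crop 180 127 2.857142857142857
side crop 175 113 2.857142857142857
```

View pics/w_11.png

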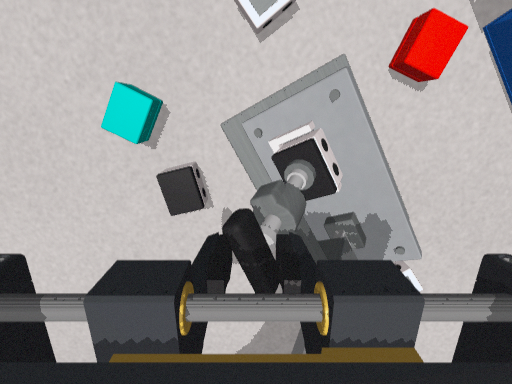

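View pics/l_11.png

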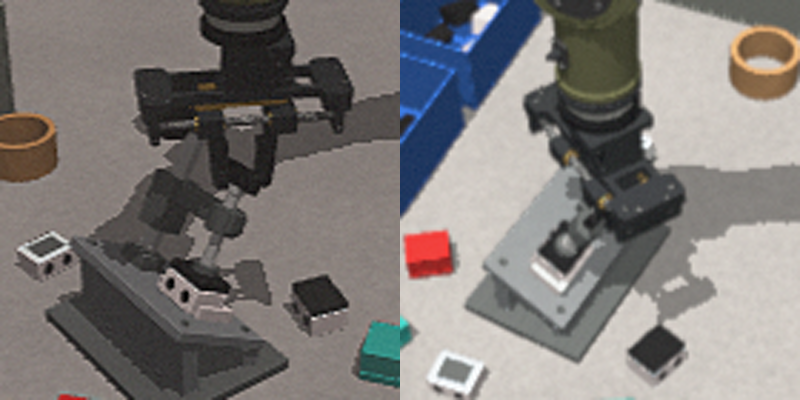

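Call:
send_rows([
  {"grip": 0.3, "dx": 0, "dy": 0, "dz": 0.1, "turn": 0.1},
  {"grip": 0.3, "dx": 0, "dy": 0, "dz": 0.1, "turn": 0.1},
  {"grip": 0.3, "dx": 0, "dy": 0, "dz": 0.1, "turn": 0.1},
  {"grip": 0.3, "dx": 0, "dy": 0, "dz": 0.1, "turn": 0.1},
  {"grip": 0.3, "dx": 0, "dy": 0, "dz": 0.1, "turn": 0.1},
  {"grip": 0.3, "dx": 0, "dy": 0, "dz": 0.1, "turn": 0.1},
  {"grip": 0.3, "dx": 0, "dy": 0, "dz": 0.1, "turn": 0.1},
  {"grip": 0.3, "dx": 0, "dy": 0, "dz": 0.1, "turn": 0.1},
  {"grip": 0.3, "dx": 0, "dy": 0, "dz": 0, "turn": 0},
])

```text
clock: 12.95
tool_pos: [0.5656, 0.0208, 0.1748]
eef_rot: [0.997, 0.081, 0.0, -0.0]
contact_force: [-1.5, -0.4, -0.4]
opening: 0.303
```

```bash
python3 look.py 12
```

```text
12.95 [0.5656 0.0208 0.1748] [ 9.967e-01  8.110e-02  2.000e-04 -4.000e-04] [-1.5 -0.4 -0.4] [-0.07  0.28  0.07] 0.30338982976461204 [-0.27  0.71  0.26  1.82 -0.28  0.64 -1.25]
tool in slope mm [ -4.4  32.5 125. ]
scene crop 180 127 2.857142857142857
side crop 175 113 2.857142857142857
```

View pics/w_12.png

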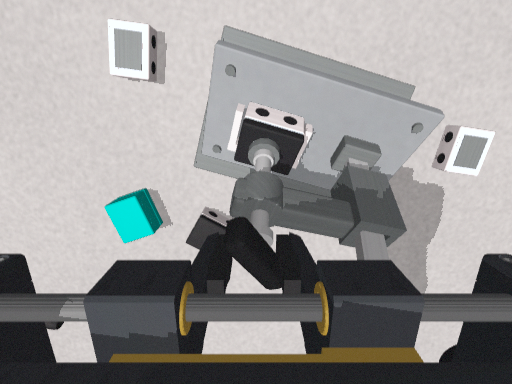

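Call:
send_rows([
  {"grip": 0.3, "dx": 0, "dy": 0, "dz": 0.1, "turn": 0.1},
  {"grip": 0.3, "dx": 0, "dy": 0, "dz": 0.1, "turn": 0.1},
  {"grip": 0.3, "dx": 0, "dy": 0, "dz": 0.1, "turn": 0.1},
  {"grip": 0.3, "dx": 0, "dy": 0, "dz": 0.1, "turn": 0.1},
  {"grip": 0.3, "dx": 0, "dy": 0, "dz": 0.1, "turn": 0.1},
  {"grip": 0.3, "dx": 0, "dy": 0, "dz": 0.1, "turn": 0.1},
  {"grip": 0.3, "dx": 0, "dy": 0, "dz": 0.1, "turn": 0.1},
  {"grip": 0.3, "dx": 0, "dy": 0, "dz": 0.1, "turn": 0.1},
  {"grip": 0.3, "dx": 0, "dy": 0, "dz": 0, "turn": 0},
])

```text
clock: 14.0
tool_pos: [0.5663, 0.0195, 0.1743]
eef_rot: [0.949, -0.314, 0.001, 0.0]
contact_force: [1.4, -1.3, -1.7]
opening: 0.3
```

```bash
python3 look.py 13
```

```text
14.0 [0.5663 0.0195 0.1743] [ 9.495e-01 -3.139e-01  1.100e-03  2.000e-04] [ 1.4 -1.3 -1.7] [-0.26 -0.14  0.13] 0.30013002274629696 [-0.39  0.75  0.49  1.83 -0.53  0.69 -1.81]
tool in slope mm [ -4.   31.3 124.1]
scene crop 180 127 2.857142857142857
side crop 175 113 2.857142857142857
```

View pics/w_13.png

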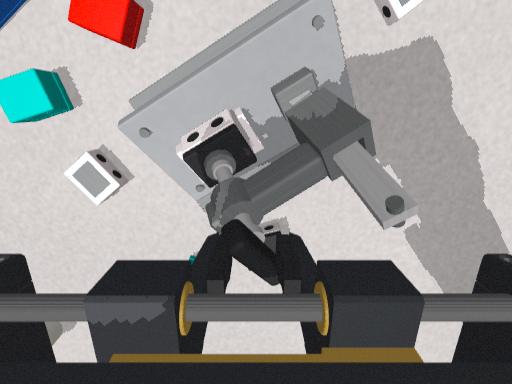

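View pics/l_13.png

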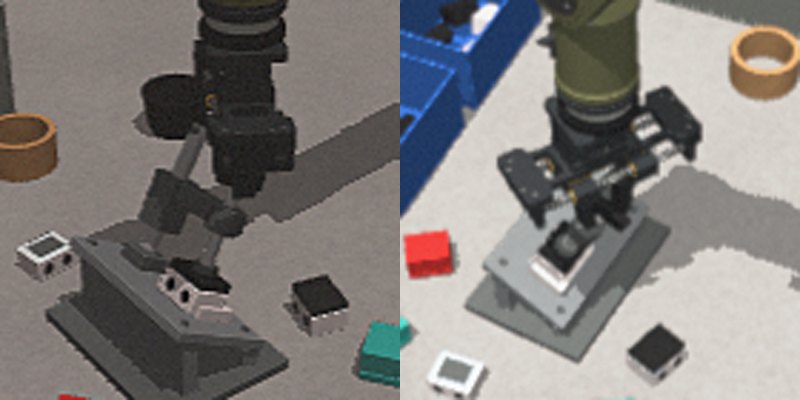

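Call:
send_rows([
  {"grip": 0.3, "dx": 0, "dy": 0, "dz": 0.1, "turn": 0.1},
  {"grip": 0.3, "dx": 0, "dy": 0, "dz": 0.1, "turn": 0.1},
  {"grip": 0.3, "dx": 0, "dy": 0, "dz": 0.1, "turn": 0.1},
  {"grip": 0.3, "dx": 0, "dy": 0, "dz": 0.1, "turn": 0.1},
  {"grip": 0.3, "dx": 0, "dy": 0, "dz": 0.1, "turn": 0.1},
  {"grip": 0.3, "dx": 0, "dy": 0, "dz": 0.1, "turn": 0.1},
  {"grip": 0.3, "dx": 0, "dy": 0, "dz": 0.1, "turn": 0.1},
  {"grip": 0.3, "dx": 0, "dy": 0, "dz": 0.1, "turn": 0.1},
  {"grip": 0.3, "dx": 0, "dy": 0, "dz": 0, "turn": 0},
])

```text
clock: 15.05
tool_pos: [0.5656, 0.0188, 0.1735]
eef_rot: [0.752, -0.659, 0.001, 0.0]
contact_force: [-0.2, -3.2, -0.6]
opening: 0.302
```

```bash
python3 look.py 14
```

```text
15.05 [0.5656 0.0188 0.1735] [ 7.521e-01 -6.591e-01  8.000e-04  4.000e-04] [-0.2 -3.2 -0.6] [-0.54 -0.12  0.12] 0.30184880652147406 [-0.51  0.82  0.72  1.84 -0.75  0.78 -2.4 ]
tool in slope mm [ -4.9  30.6 123.7]
scene crop 180 127 2.857142857142857
side crop 175 113 2.857142857142857
```

View pics/w_14.png

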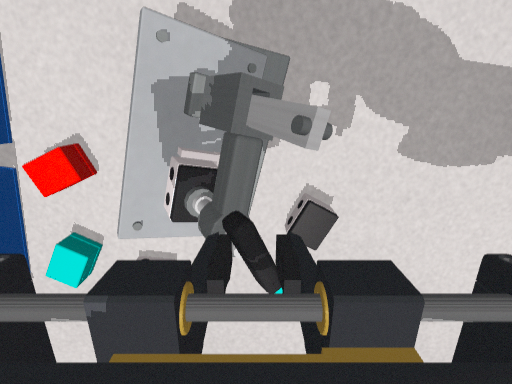

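Call:
send_rows([
  {"grip": 0.34, "dx": 0, "dy": 0, "dz": 0, "turn": -0.14},
  {"grip": 0.34, "dx": 0, "dy": 0, "dz": 0, "turn": -0.14},
  {"grip": 0.34, "dx": 0, "dy": 0, "dz": 0, "turn": -0.14},
  {"grip": 0.34, "dx": 0, "dy": 0, "dz": 0, "turn": 0},
  {"grip": 0.34, "dx": 0, "dy": 0, "dz": -10, "turn": 0},
  {"grip": 0.34, "dx": 0, "dy": 0, "dz": -20, "turn": 0},
  {"grip": 0.34, "dx": 0, "dy": 0, "dz": -25, "turn": 0},
  {"grip": 0.34, "dx": 0, "dy": 0, "dz": -25, "turn": 0},
  {"grip": 0.34, "dx": 0, "dy": 0, "dz": 0, "turn": 0},
])

```text
clock: 16.1
tool_pos: [0.5673, 0.0195, 0.2571]
eef_rot: [0.872, -0.489, 0.003, -0.002]
contact_force: [0.7, 0.3, 0.4]
opening: 0.341
```

Call:
send_rows([
  {"grip": 0.34, "dx": 0, "dy": 0, "dz": 0, "turn": -0.14},
  {"grip": 0.34, "dx": 0, "dy": 0, "dz": 0, "turn": -0.14},
  {"grip": 0.34, "dx": 0, "dy": 0, "dz": 0, "turn": -0.14},
  {"grip": 0.34, "dx": 0, "dy": 0, "dz": 0, "turn": -0.14},
  {"grip": 0.34, "dx": 0, "dy": 0, "dz": 0, "turn": -0.14},
  {"grip": 0.34, "dx": 0, "dy": 0, "dz": 0, "turn": -0.14},
  {"grip": 0.34, "dx": 0, "dy": 0, "dz": 0, "turn": -0.14},
  {"grip": 0.34, "dx": 0, "dy": 0, "dz": 0, "turn": -0.14},
  {"grip": 0.34, "dx": 0, "dy": 0, "dz": 0, "turn": -0.14},
  {"grip": 0.34, "dx": 0, "dy": 0, "dz": 0, "turn": -0.14},
  {"grip": 0.34, "dx": 0, "dy": 0, "dz": 0, "turn": -0.14},
  {"grip": 0.34, "dx": 0, "dy": 0, "dz": 0, "turn": -0.14},
  {"grip": 0.34, "dx": 0, "dy": 0, "dz": 0, "turn": -0.14},
  {"grip": 0.34, "dx": 0, "dy": 0, "dz": 0, "turn": -0.14},
  {"grip": 0.34, "dx": 0, "dy": 0, "dz": 0, "turn": -0.14},
  {"grip": 0.34, "dx": 0, "dy": 0, "dz": 0, "turn": -0.14},
  {"grip": 0.34, "dx": 0, "dy": 0, "dz": 0, "turn": -0.14},
  {"grip": 0.34, "dx": 0, "dy": 0, "dz": 0, "turn": -0.14},
  {"grip": 0.34, "dx": 0, "dy": 0, "dz": 0, "turn": -0.14},
  {"grip": 0.34, "dx": 0, "dy": 0, "dz": 0, "turn": -0.14},
])

```text
clock: 18.1
tool_pos: [0.5646, 0.0199, 0.2529]
eef_rot: [0.628, 0.778, -0.001, -0.001]
contact_force: [1.0, 0.0, -0.4]
opening: 0.34
```

Call:
send_rows([
  {"grip": 0.34, "dx": 0, "dy": 0, "dz": 0, "turn": -0.14},
  {"grip": 0.34, "dx": 0, "dy": 0, "dz": 0, "turn": -0.14},
  {"grip": 0.34, "dx": 0, "dy": 0, "dz": 0, "turn": -0.06},
  {"grip": 0.34, "dx": 0, "dy": 0, "dz": 0, "turn": 0},
  {"grip": 0.34, "dx": 0, "dy": 0, "dz": 0, "turn": 0},
])

```text
clock: 18.6
tool_pos: [0.565, 0.0198, 0.2531]
eef_rot: [0.49, 0.872, -0.0, -0.0]
contact_force: [-0.4, -0.1, 0.1]
opening: 0.34
```

```bash
python3 look.py 15; python3 handle.py 15 117; python3 tilt.py 15; python3 - <<'E'
from h import *; from plant import get_state
from scipy.spatial.transform import Rotation as R
s=get_state(); m=R.from_quat(s["eef_rot"]).as_matrix(); print("F@m",(F@m).round(3).tolist()); T=w(0,31.2,131); print("target",T,"tool delta mm",(m.T@(T-s["tool_pos"])*1000).round(1))
E
```

```text
18.6 [0.565  0.0198 0.2531] [ 4.900e-01  8.717e-01 -3.000e-04 -5.000e-04] [-0.4 -0.1  0.1] [ 0.02 -0.08 -0.03] 0.3398307540755233 [ 0.03  0.6  -0.25  1.73  0.19  0.84  0.25]
tool in slope mm [ 34.3  31.4 193.1]
scene crop 180 127 2.857142857142857
side crop 175 113 2.857142857142857
1292 [[-18.5, 9.3, 125.5], [0.8, 32.3, 139.3], [19.5, 53.7, 142.7]] [ 243  175   21   67 1292]
top 142.21222951019544
top rect (u,y) (-0.5495967864990234, 30.7177677154541) (12.816884994506836, 54.42000198364258) 40.28670883178711
all rect (u,y) (-0.36791324615478516, 30.804439544677734) (13.280628204345703, 56.42998123168945) 40.17831039428711
-20 52 98.2; -17 51 98.5; -14 49 98.6; -11 52 99.0; -8 31 99.2; 19 19 98.8; 22 17 101.4; 31 17 102.2; 34 19 103.2; 37 40 103.0; 40 56 103.2; 43 55 103.3; 46 65 103.5; 49 71 103.1; 
F@m [[-0.53, 0.684, -0.5], [0.791, 0.612, -0.0], [0.306, -0.396, -0.866]]
target [0.56627278 0.01935283 0.18221306] tool delta mm [-1.   0.7 71.1]
```

View pics/w_15.png

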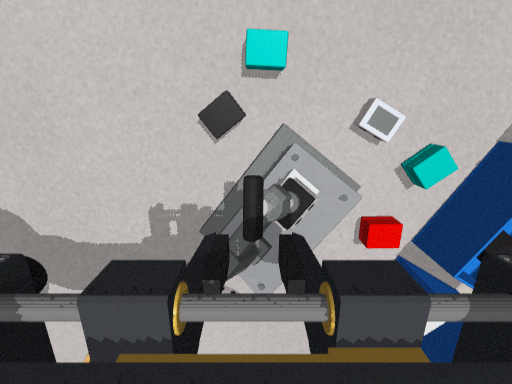

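View pics/l_15.png

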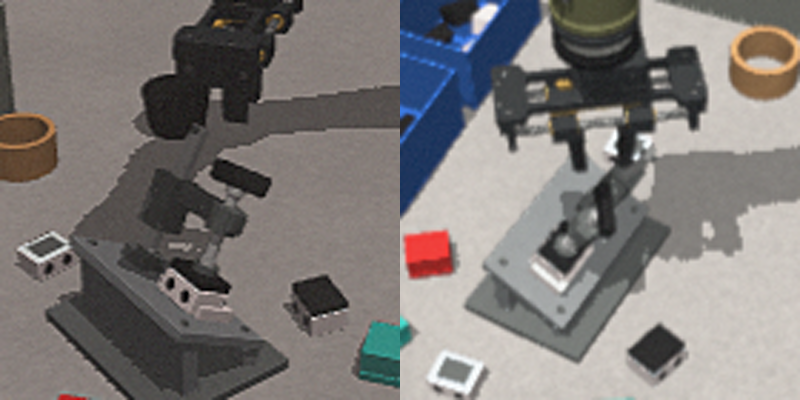

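Handle is now at 206° of turn (rect angle 66.4° → 40.3°, which is a half turn plus 26°), and the jaw is still tilted at about 0.07. I'll add one short stroke for margin.

Call:
send_rows([
  {"grip": 0.34, "dx": -1, "dy": 0.5, "dz": 20, "turn": 0},
  {"grip": 0.34, "dx": 0, "dy": 0, "dz": 20, "turn": 0},
  {"grip": 0.34, "dx": 0, "dy": 0, "dz": 8, "turn": 0},
  {"grip": 0.34, "dx": 0, "dy": 0, "dz": 8, "turn": 0},
  {"grip": 0.34, "dx": 0, "dy": 0, "dz": 8, "turn": 0},
  {"grip": 0.34, "dx": 0, "dy": 0, "dz": 8, "turn": 0},
  {"grip": 0.34, "dx": 0, "dy": 0, "dz": 8, "turn": 0},
  {"grip": 0.3, "dx": 0, "dy": 0, "dz": 0, "turn": 0},
])

```text
clock: 19.55
tool_pos: [0.5657, 0.0191, 0.1725]
eef_rot: [0.489, 0.872, -0.001, -0.001]
contact_force: [-0.4, -0.6, 0.1]
opening: 0.305
```

Call:
send_rows([
  {"grip": 0.3, "dx": 0, "dy": 0, "dz": 0, "turn": 0.1},
  {"grip": 0.3, "dx": 0, "dy": 0, "dz": 0, "turn": 0.1},
  {"grip": 0.3, "dx": 0, "dy": 0, "dz": 0, "turn": 0.1},
  {"grip": 0.3, "dx": 0, "dy": 0, "dz": 0, "turn": 0.1},
  {"grip": 0.3, "dx": 0, "dy": 0, "dz": 0.1, "turn": 0.1},
  {"grip": 0.3, "dx": 0, "dy": 0, "dz": 0.1, "turn": 0.1},
  {"grip": 0.3, "dx": 0, "dy": 0, "dz": 0.1, "turn": 0.1},
  {"grip": 0.3, "dx": 0, "dy": 0, "dz": 0.1, "turn": 0.1},
])

```text
clock: 20.35
tool_pos: [0.5657, 0.0183, 0.1732]
eef_rot: [0.791, 0.611, -0.001, 0.0]
contact_force: [-1.1, -2.5, 0.2]
opening: 0.299
```

Call:
send_rows([
  {"grip": 0.3, "dx": 0, "dy": 0, "dz": 0.1, "turn": 0.1},
  {"grip": 0.3, "dx": 0, "dy": 0, "dz": 0.1, "turn": 0.1},
  {"grip": 0.3, "dx": 0, "dy": 0, "dz": 0.1, "turn": 0.1},
  {"grip": 0.3, "dx": 0, "dy": 0, "dz": 0.1, "turn": 0.1},
  {"grip": 0.3, "dx": 0, "dy": 0, "dz": 0.1, "turn": 0.1},
  {"grip": 0.3, "dx": 0, "dy": 0, "dz": 0, "turn": 0},
])

```text
clock: 20.95
tool_pos: [0.5655, 0.0186, 0.1728]
eef_rot: [0.917, 0.398, -0.001, 0.0]
contact_force: [-3.4, -1.1, 3.4]
opening: 0.303
```

```bash
python3 look.py 16
```

```text
20.95 [0.5655 0.0186 0.1728] [ 9.172e-01  3.984e-01 -9.000e-04  2.000e-04] [-3.4 -1.1  3.4] [-0.32  0.64  0.15] 0.30304110453267685 [-0.21  0.71  0.16  1.82 -0.17  0.63 -0.7 ]
tool in slope mm [ -5.3  30.3 123.3]
scene crop 180 127 2.857142857142857
side crop 175 113 2.857142857142857
```

View pics/w_16.png

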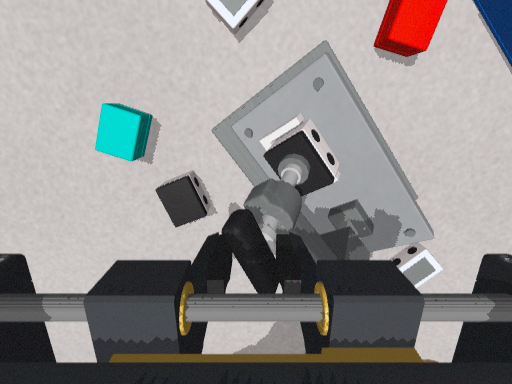

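Now I'll back off the play, open the gripper and lift clear.

Call:
send_rows([
  {"grip": 0.34, "dx": 0, "dy": 0, "dz": 0, "turn": -0.13},
  {"grip": 0.34, "dx": 0, "dy": 0, "dz": 0, "turn": -0.13},
  {"grip": 0.36, "dx": 0, "dy": 0, "dz": 0, "turn": -0.13},
  {"grip": 0.36, "dx": 0, "dy": 0, "dz": 0, "turn": 0},
  {"grip": 0.36, "dx": 0, "dy": 0, "dz": -10, "turn": 0},
  {"grip": 0.36, "dx": 0, "dy": 0, "dz": -20, "turn": 0},
  {"grip": 0.36, "dx": 0, "dy": 0, "dz": -25, "turn": 0},
  {"grip": 0.36, "dx": 0, "dy": 0, "dz": -25, "turn": 0},
  {"grip": 0.36, "dx": 0, "dy": 0, "dz": -25, "turn": 0},
  {"grip": 0.36, "dx": 0, "dy": 0, "dz": 0, "turn": 0},
  {"grip": 0.36, "dx": 0, "dy": 0, "dz": 0, "turn": 0},
])

```text
clock: 22.2
tool_pos: [0.5666, 0.0194, 0.2783]
eef_rot: [0.823, 0.568, 0.001, 0.0]
contact_force: [-0.8, -0.4, -0.9]
opening: 0.359
```

```bash
python3 look.py 17; python3 handle.py 17 117; python3 tilt.py 17; python3 - <<'E'
from h import *
for t,b in (("wrist0",0),("wrist_17",1)):
    s=pickle.load(open(t+".pkl","rb")); S=(cloud(s)-M0)@F.T*1000
    k=(s["depth"]>0)&(abs(S[...,2]-35)<1.5)&(abs(S[...,0])<30)&(abs(S[...,1]-35)<35); print(t,k.sum(),np.percentile(S[k],[2,50,98],axis=0).round(1).tolist())
    k=(s["depth"]>0)&(S[...,2]>14)&(S[...,2]<30)&(abs(S[...,0])<32)&(abs(S[...,1]-35)<35); print(t,"body",k.sum(),np.percentile(S[k],[2,98],axis=0).round(1).tolist())
a=pickle.load(open("scene0.pkl","rb"))["img"]; b=pickle.load(open("scene_17.pkl","rb"))["img"]
d=cv2.absdiff(a,b).max(-1); cv2.imwrite("pics/diff.png",d)
E
```

```text
22.2 [0.5666 0.0194 0.2783] [8.228e-01 5.683e-01 9.000e-04 3.000e-04] [-0.8 -0.4 -0.9] [-0.01  0.1   0.03] 0.35879128892552675 [-0.15  0.56  0.06  1.71 -0.04  0.87 -0.44]
tool in slope mm [ 48.3  31.3 214. ]
scene crop 180 127 2.857142857142857
side crop 175 113 2.857142857142857
1001 [[-10.0, 5.1, 122.8], [4.0, 34.5, 138.0], [12.6, 57.4, 142.0]] [ 244  169   20   58 1001]
top 141.68873489453378
top rect (u,y) (0.5504112243652344, 30.495166778564453) (54.4791145324707, 12.200499534606934) 72.61837005615234
all rect (u,y) (0.5270323753356934, 30.73382568359375) (56.04404067993164, 12.253630638122559) 72.26476287841797
-20 39 98.3; -17 42 98.7; -14 38 98.5; -11 39 98.8; -8 44 99.2; -5 38 99.2; -2 53 99.7; 1 44 99.8; 4 42 100.2; 7 45 100.2; 10 49 100.6; 13 46 100.9; 16 46 101.1; 19 39 101.1; 22 24 102.0; 25 22 101.7; 28 16 102.5; 31 16 102.9; 34 22 103.8; 37 40 103.7; 40 27 102.9; 43 25 103.2; 46 32 102.7; 49 42 103.0; 
wrist0 1176 [[-18.7, 11.9, 33.7], [3.5, 40.3, 34.9], [18.2, 59.3, 36.2]]
wrist0 body 360 [[-14.6, 12.3, 14.4], [19.1, 60.1, 29.6]]
wrist_17 664 [[-18.8, 11.7, 33.7], [7.7, 43.8, 34.9], [18.5, 59.4, 36.2]]
wrist_17 body 252 [[-15.9, 12.9, 14.5], [19.2, 60.2, 29.6]]
```

View pics/l_17.png

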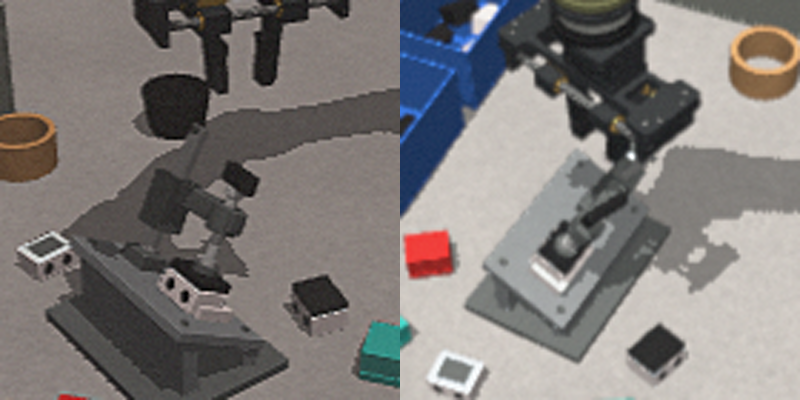

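View pics/w_17.png

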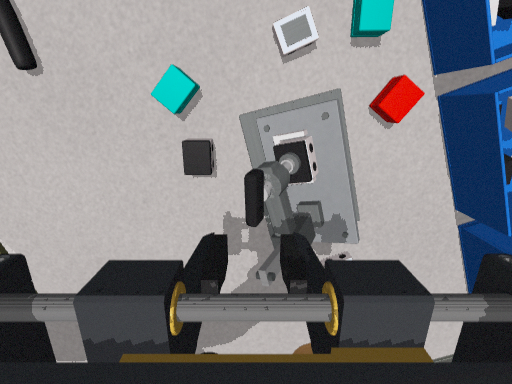

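View pics/diff.png

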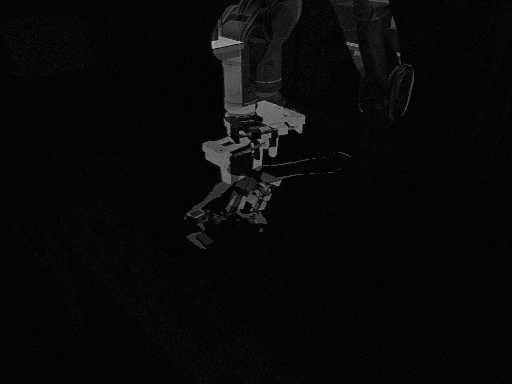

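```bash
python3 -c "
from plant import *
print(finish_job())"
```

```text
the job is handed in; nothing more can be done
None
```

The connector is clamped and I handed the job in at about 22 s, with the gripper open and about 10 cm above the clamp, touching nothing. No verdict was reported.

- **Press:** With the fingers shut I pushed on the arm near jaw_push and slid the jaw down the bar until the foot stood on the connector. I kept pressing to about 30 N along the bar, at which point the jaw stopped moving. The arm's tilt measured about 0.065 to 0.07 rad with its outer end high, and it stayed that way after I let go.
- **Turn:** Only then did I turn the T-handle clockwise with the open fingers straddling it, in two strokes. The handle's angle in the wrist depth images shows about 264° (about 4.6 rad) in all.

**Last checks:**
- **Connector:** it sits where it was in the nest, with its cover edges within 0.3 mm of the first measurement.
- **Loose things:** before-and-after scene pictures show changes only at the robot, clamp and shadows, so I saw no sign that they moved. That picture check was by eye, and some areas lay in shadow.
- **Wrist force:** about 0 at the end.

**Disagreements:**
- **Tilt:** the last reading of about 0.075 rad is slightly above the stated 0.045 to 0.07. That is within depth noise, or a little extra tilt from the tightening.
- **Handle position:** its centre measured about 2 mm off the nominal position, which is within the camera calibration.
- **Push point:** the fingers drifted about 3 mm towards the bar while pressing.

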